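Four clicks of heat for the katori

ROBOT

A 6-joint arm with a two-finger parallel gripper is mounted at the origin on the work surface. World frame = base frame: x ahead of the robot, y to its left, z up, the work surface at z = 0. Lengths are in m, angles in degrees, forces in N, time in s.
With the tool pointing down it reaches from about 0.35 to 0.875 m from the base axis. Payload 15.5 kg.
Tool frame: the origin (TCP) lies at the very end of the fingers, on their centre line; the grasp point (between the pads) lies 19 mm behind it; z points along the fingers, y is the direction in which the jaws open and shut (so a half turn about z gives the same grasp; the last joint's range is limited). The gripper opens to 85 mm and grips with 20 to 120 N. Pads are 22 mm wide; open, the fingers measure 114 mm over their backs; the gripper's body (76 mm by 85 mm) begins 54 mm behind the grasp point. The pads swing forward as they close: fully open they stand 13 mm farther back than shut.
Start: joints at [66.091, 28.281, 77.091, -0, 74.628, -5.472], TCP at [0.198, 0.593, 0.231] pointing down, gripper open.
Joint ranges: [-166.48, 166.48], [-47.26, 123.95], [12.59, 153.08], [-70.14, 250.14], [6.76, 159.57], [-176.63, 176.63]. Speed limits (degrees/s): [108.29, 108.29, 147.25, 172.46, 172.46, 172.46].

INTERFACE

Orientations are given as [roll, pitch, yaw] about the fixed x, y, z axes, in that order (R = Rz(yaw) Ry(pitch) Rx(roll)).
In Python, from bench import env, kinematics, cams, job gives the robot as it stands. Calls block until the motion is done:
- env.goto(position, orientation): joint-space move of the TCP to a pose.
- env.move_straight(position, attitude=None, feed=0.15, guard=None): straight line of the TCP; attitude=None keeps the orientation; feed is the mean speed in m/s. With guard (N) it stops when the force on the tool has changed by that much, and returns True; else False.
- env.move_j(angles): joint-space move.
- env.grip(opening, grasp_force=None): finger opening in m; grasp_force is the grip in N (None keeps the last); returns when the fingers have stopped.
- env.wait(seconds).
- kinematics.solve_ik(position, orientation): joint angles nearest the present ones, or None.
- env.sense(): the state.
- cams.get_image(name): name is "scene" or "top" or "wrist"; returns a dict with "img" (400x640x3 uint8, blue, green, red), "range_z" (400x640 float32, m along the optical axis (not along the pixel's ray), 0 where there is no reading), "mtx" (3x3 intrinsics, pixels), "T" (4x4, takes a point from camera to world coordinates). Camera axes: x right, y down, z forward; pixel columns grow to the right and rows downward; lengths in m; the calibration is good to about 2 mm. The wrist camera is an equidistant fisheye: a pixel r from the principal point sees the ray r / f radians off the axis. A picture is of the moment at which its call begins.
A pose or a line that the arm cannot do raises env.MotionError and nothing moves.
- job.sign_off(): hands the job in, once; it reports no verdict.
The state is a dict: "clock": time; "qpos": joint angles; "joint_vel": joint speeds; "effort": joint torques, N m; "eef_pos": TCP position; "ee_rot": TCP orientation; "ft_force": force on the tool from outside, world axes, zero at the start; "torque": the same for the moment, N m; "gripper_width": finger opening in m.
Only numpy, scipy, OpenCV 4.12 (cv2) and the standard library are available. Lean on these libraries where they do the work, as an engineer would, in place of code of your own. Each camera call takes 0.05 s, during which the arm holds its last target.

TASK

Warm the katori that stands on the hot plate: with a fingertip, push the fin of the hot plate's dial clockwise by exactly four clicks from off, never going past the fourth click, and then press down the raised near end of the rocker on the white switch board to switch it fully on. Only touch and push: do not pinch the fin, lift or shove the hot plate, or disturb the katori, tumbler, shaker, tins and spatula.

Things in the scene. Friction and masses are not known exactly. Their poses are not given: they have to be found in the camera images.
- dial (a joint): Angle (rad) of the hot plate's dial, a black disc 90 mm across lying flat on the deck. About 0 at the off click (start; a stop lies 0.15 behind); grows CLOCKWISE seen from above. Clicks every 0.524 rad (30 degrees). A click spring holds it in each: push past half-way between two clicks and the dial jumps by itself into the next and stays. Peak push on the fin about 4 N
- dial_axis (a point): Point on the dial's axis at the disc's flat top, 74 mm above the work surface. Fixed in the hot plate (does not turn with the dial), axes as the hot plate's: z up, +x from dial to round cooking plate. The deck is 14 mm below this point; the cooking plate's near edge is 65 mm along +x
- fin_top (a point): Middle of the top of the dial's fin: a straight radial aluminium rib on the disc, 10 mm thick, 18 to 44 mm from the axis, 24 mm tall above the disc. This point is 31 mm from the axis; x outward, y to the fin's anticlockwise side. At 0 the fin points 240 degrees anticlockwise from dial_axis +x (near right); clockwise takes it round the robot's side to 120 degrees after four clicks
- fin_trail: The half of the fin (5 mm thick) with the anticlockwise face, the face to push on. Origin at the middle of the fin's foot, on the disc
- fin_lead: The other half of the fin (5 mm thick) with the clockwise face. Same origin as fin_trail
- hotplate: Electric hot plate: white slab 290 x 220 mm, deck 60 mm high, about 3.5 kg, loose on rubber feet. Origin on the work surface; the slab spans x -150 to +140, y -110 to +110 mm. Dial axis at x = -95 mm; dark round cooking plate (160 mm across, top at 70 mm) centred at x = +50 mm
- rocker (a joint): Angle (rad) of the switch board's rocker: 0 is off (near end, on its -x side, up), 0.4 fully on (near end right down, firm stop). It stays where it is left; pressing 20 mm from the pivot takes about 3 N
- rocker_pivot (a point): Middle of the rocker's top face when level, 56 mm above the work surface; fixed in the board, axes as the board's (z up). The rocker is a white paddle 56 mm long (x), 34 mm wide (y), 8 mm thick, hinged across its middle 4 mm below this point, tilting 0.2 rad either way
- rocker_near_end (a point): Middle of the upper edge of the rocker's near (-x) end, 28 mm from the pivot; about 6 mm above rocker_pivot when off, 6 mm below it when on; it moves with the rocker
- board: The switch board: a white box 130 x 150 x 40 mm fixed on the work surface, origin under its middle. The rocker is at y = +30 mm on its top, a socket outlet at y = -35 mm
- katori: Small steel bowl, 96 mm across and 32 mm tall, standing loose on the cooking plate; origin under its middle
- tumbler: Steel tumbler, 60 mm across, 75 mm tall, origin under its middle
- shaker: Empty glass shaker, 72 mm across, 120 mm tall, origin under its middle
- spatula: Yellow silicone spatula, 240 mm long, lying along its x axis
- tin0: Lidded steel tin, 120 mm across, 52 mm tall, number 1 from the bottom of a stack of four (178 mm in all); origin under its middle
- tin1: Lidded steel tin, 114 mm across, 46 mm tall, number 2 from the bottom of a stack of four (178 mm in all); origin under its middle
- tin2: Lidded steel tin, 108 mm across, 42 mm tall, number 3 from the bottom of a stack of four (178 mm in all); origin under its middle
- tin3: Lidded steel tin, 102 mm across, 38 mm tall, number 4 from the bottom of a stack of four (178 mm in all); origin under its middle
Things that resemble listed ones, but are neither listed nor needed, are in the scene too. Leave any yellow look-alike of the board alone.

How it is judged:
By the outcome, as a careful person would: the job done as asked, in the order asked, and still so for the second after the job is handed in, with the robot touching nothing.
It also fails if it takes over 51 s, if anything falls off the work surface, if the arm or the gripper's body presses on something with over 40 N, if the wrist force passes 120 N, or if a joint passes its speed limit or range.

## Working session

There is one attempt and no reset: what is moved stays moved. The work goes in short steps, each a Python script; the robot and the scene stay as the last script left them, time stands still between calls to the robot, and variables do not carry over. Pictures are saved under pics/ and viewed, and the job is handed in when it is done.

```bash
mkdir -p pics; ls; python3 - <<'E'
from bench import env,kinematics,cams,job
import cv2,numpy as np
s=env.sense();print(s['clock'],s['eef_pos'],s['ee_rot'],s['ft_force'],s['gripper_width'])
for n in("scene","top","wrist"):
    d=cams.get_image(n);cv2.imwrite(f"pics/{n}0.png",d["img"]);np.savez(f"{n}0.npz",**d);print(n,d["mtx"].round(1).tolist(),d["T"].round(3).tolist())
E
```

```text
pics
0.0 [0.19750067 0.59259505 0.23069222] [-1.79930422e+02 -9.87553213e-03  1.61559268e+02] [-0.04379799  0.05883594  0.00814357] 0.0853049797029356
scene [[385.0, 0.0, 325.4], [0.0, 385.0, 201.2], [0.0, 0.0, 1.0]] [[-0.3, 0.503, -0.81, 1.366], [0.954, 0.169, -0.248, 0.271], [0.012, -0.847, -0.531, 0.647], [0.0, 0.0, 0.0, 1.0]]
top [[451.4, 0.0, 312.1], [0.0, 451.4, 200.1], [0.0, 0.0, 1.0]] [[-0.144, -0.967, 0.21, 0.249], [-0.99, 0.142, -0.025, 0.017], [-0.006, -0.211, -0.977, 1.446], [0.0, 0.0, 0.0, 1.0]]
wrist [[309.7, 0.0, 326.1], [0.0, 309.7, 198.7], [0.0, 0.0, 1.0]] [[0.316, 0.91, 0.269, 0.13], [0.949, -0.302, -0.09, 0.616], [-0.001, 0.283, -0.959, 0.373], [0.0, 0.0, 0.0, 1.0]]
```

View pics/scene0.png

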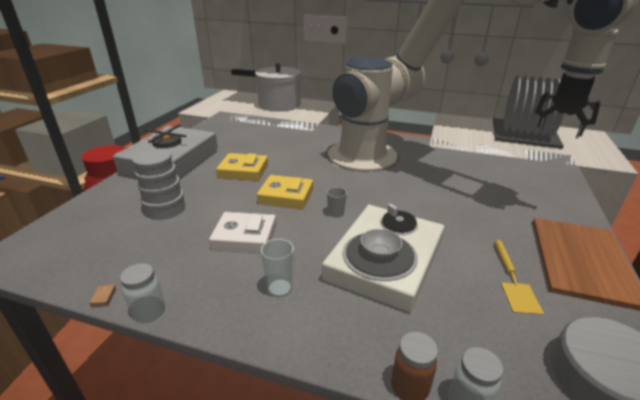

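View pics/top0.png

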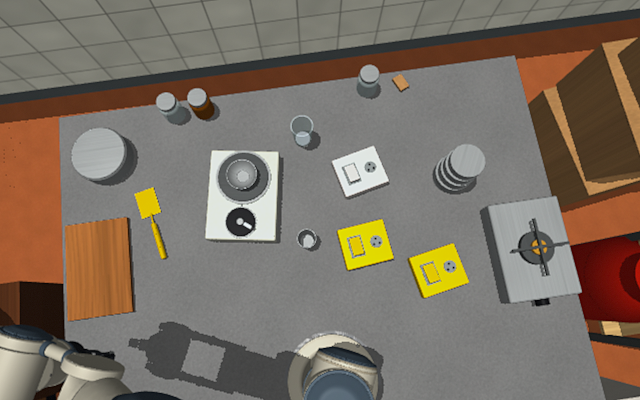

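View pics/wrist0.png

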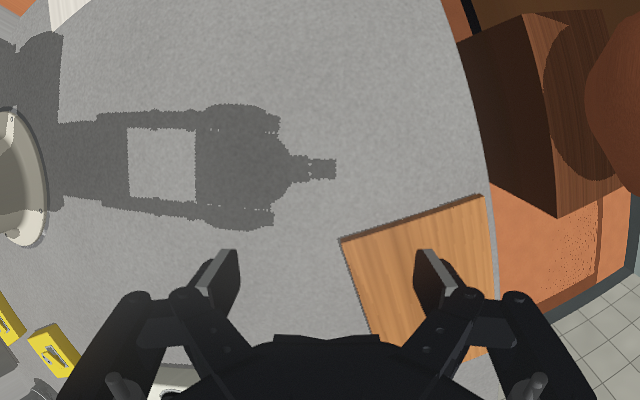

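The top view shows the hot plate around (243,195) with its dial at (240,222), and the white board at (360,172) with its rocker at about (352,173). The scene view shows both again, plus the katori on the plate. Next I'll crop and measure.

```bash
cat > h.py <<'E'
import numpy as np,cv2
def load(n): return dict(np.load(n+'.npz'))
def ray(d,u,v,z):
    K=d['mtx'];T=d['T'];r=T[:3,:3]@np.array([(u-K[0,2])/K[0,0],(v-K[1,2])/K[1,1],1]);o=T[:3,3]
    return o+r*(z-o[2])/r[2]
def proj(d,p):
    T=d['T'];c=T[:3,:3].T@(np.array(p)-T[:3,3]);q=d['mtx']@c;return q[:2]/q[2]
def cloud(d):
    z=d['range_z'];K=d['mtx'];v,u=np.mgrid[:400,:640]
    c=np.stack([(u-K[0,2])/K[0,0]*z,(v-K[1,2])/K[1,1]*z,z],-1)
    P=c@d['T'][:3,:3].T+d['T'][:3,3];P[z==0]=np.nan;return P
E
python3 - <<'E'
from h import *
t=load('top0');s=load('scene0')
P=cloud(t)
a=cv2.resize(t['img'][140:250,195:290],None,fx=6,fy=5.4,interpolation=cv2.INTER_CUBIC)
cv2.imwrite('pics/ta.png',cv2.resize(t['img'][140:250,195:290],None,fx=5,fy=5,interpolation=cv2.INTER_CUBIC))
cv2.imwrite('pics/tb.png',cv2.resize(t['img'][135:210,320:400],None,fx=7,fy=7,interpolation=cv2.INTER_CUBIC))
cv2.imwrite('pics/sa.png',cv2.resize(s['img'][190:310,310:460],None,fx=5,fy=5,interpolation=cv2.INTER_CUBIC))
cv2.imwrite('pics/sb.png',cv2.resize(s['img'][200:260,200:290],None,fx=8,fy=8,interpolation=cv2.INTER_CUBIC))
img=t['img'].astype(int);mn=img.min(-1);sat=img.max(-1)-mn
white=((mn>150)&(sat<50)).astype(np.uint8)
n,l,st,c=cv2.connectedComponentsWithStats(white)
for i in range(1,n):
    if st[i,4]>150: 
        print(st[i],c[i]); z=P[l==i][:,2];print(np.nanpercentile(z,[5,50,95]).round(4))
E
```

```text
[361  65  17  16 223] [369.13452915  72.88340807]
[0.1042 0.1097 0.1142]
[188  89  18  16 234] [196.23076923  96.58974359]
[0.1053 0.1096 0.1142]
[157  93  17  17 236] [165.01271186 100.86440678]
[0.1052 0.1097 0.1141]
[  72  128   52   50 2053] [ 97.33463225 152.68144179]
[0.0655 0.0705 0.0755]
[451 144  34  32 856] [467.56542056 159.94976636]
[0.1732 0.1773 0.1816]
[ 332  146   57   51 1640] [359.60670732 170.62743902]
[0.0337 0.0398 0.0556]
[ 205  150   74   91 3429] [241.72411782 200.20793234]
[0.054  0.0597 0.0655]
[235 167  17  15 179] [243.32960894 174.06703911]
[0.0699 0.0751 0.0819]
[ 489  197   92  105 5461] [533.02984801 249.76908991]
[0.0745 0.0792 0.084 ]
[294 331  63  27 654] [320.69877676 342.94648318]
[-0.0022  0.0097  0.0162]
[  0 335  30  16 278] [ 12.64748201 343.53956835]
[0.6111 0.6193 0.6232]
[ 45 346  18  15 153] [ 53.54901961 353.02614379]
[0.5941 0.5994 0.6045]
[  0 349  25  51 700] [  7.63142857 369.35714286]
[0.6073 0.6131 0.6179]
[ 58 360  44  40 679] [ 75.11340206 378.45213549]
[0.6512 0.6596 0.6641]
```

```bash
true
```

```text
(no output)
```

View pics/ta.png

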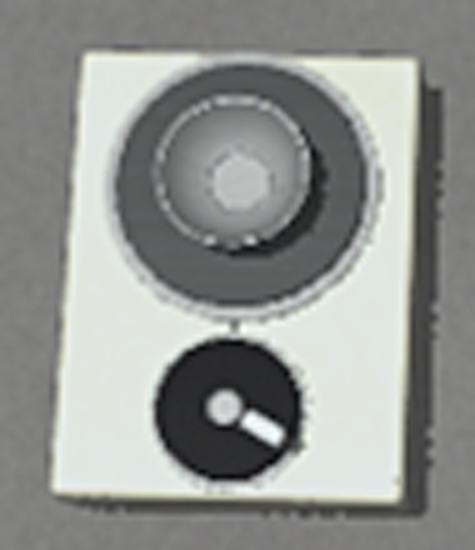

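View pics/tb.png

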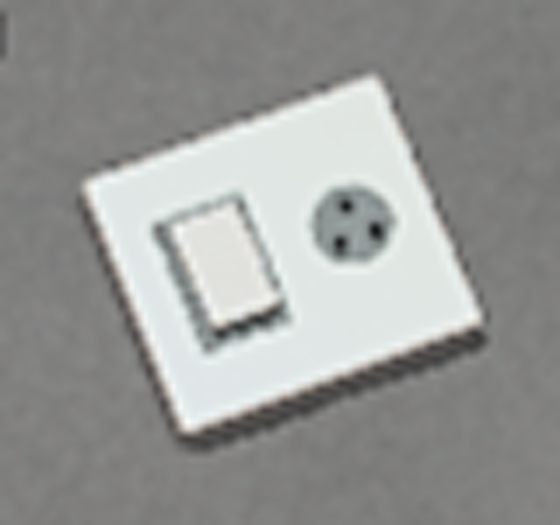

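View pics/sa.png

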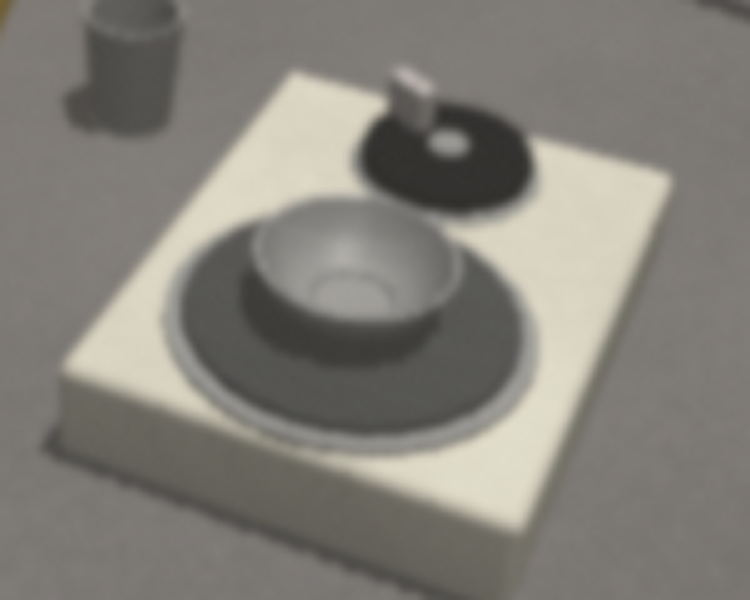

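View pics/sb.png

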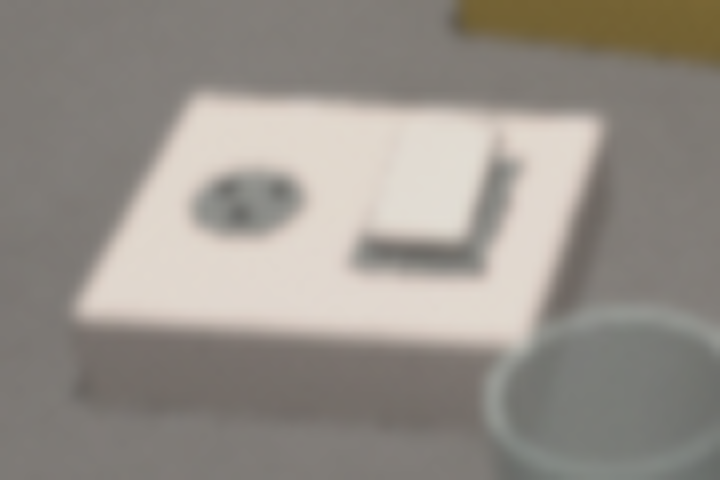

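```bash
cat > m.py <<'E'
from h import *
t=load('top0');s=load('scene0')
img=t['img'].astype(int);mn=img.min(-1);mx=img.max(-1)
white=((mn>150)&(mx-mn<50)).astype(np.uint8)
def quad(d,roi,z,thr=150):
    u0,u1,v0,v1=roi
    im=d['img'].astype(int);m=np.zeros(im.shape[:2],np.uint8);w=((im.min(-1)>thr)&(im.max(-1)-im.min(-1)<60)).astype(np.uint8)
    m[v0:v1,u0:u1]=w[v0:v1,u0:u1]
    c=max(cv2.findContours(m,cv2.RETR_EXTERNAL,cv2.CHAIN_APPROX_NONE)[0],key=cv2.contourArea)
    W=np.array([ray(d,u,v,z)[:2] for u,v in cv2.convexHull(c)[:,0]])
    r=cv2.minAreaRect((W*1000).astype(np.float32));return r
for nm,roi,z in(("plate",(195,290,140,250),.06),("board",(320,400,135,210),.04)):
    print(nm,quad(t,roi,z))
# dark disc
def dark(d,roi,z,thr=60):
    u0,u1,v0,v1=roi;m=np.zeros((400,640),np.uint8);m[v0:v1,u0:u1]=(d['img'].max(-1)<thr)[v0:v1,u0:u1]
    c=max(cv2.findContours(m,cv2.RETR_EXTERNAL,cv2.CHAIN_APPROX_NONE)[0],key=cv2.contourArea)
    h=cv2.convexHull(c)[:,0]
    W=np.array([ray(d,u,v,z)[:2] for u,v in h]).astype(np.float32)*1000
    return cv2.minEnclosingCircle(W),cv2.fitEllipse(W),h
for d,roi in((t,(222,258,204,240)),(s,(378,422,200,238))):
    for thr in(60,80,100):
        a,b,h=dark(d,roi,.074,thr);print(thr,a,b)
# fin top in top view
m=np.zeros((400,640),np.uint8);m[216:236,243:256]=(t['img'].min(-1)>110)[216:236,243:256]
n,l,st,c=cv2.connectedComponentsWithStats(m);print(st,c)
for i in range(1,n): print(ray(t,*c[i],.098))
# fine weighted edges rocker
P=cloud(t)
sub=P[150:190,338:368];z=sub[...,2]
for lo,hi in((.045,.052),(.052,.058),(.058,.07)):
    k=(z>lo)&(z<hi);print(lo,k.sum(),sub[k].mean(0))
E
python3 m.py
```

```text
plate ((599.349853515625, 197.91842651367188), (217.93153381347656, 289.0344543457031), 80.38987731933594)
board ((625.8387451171875, -185.244873046875), (129.55291748046875, 149.74476623535156), 12.592146873474121)
60 ((509.60577392578125, 210.63150024414062), 44.79150390625) ((509.28106689453125, 211.34007263183594), (85.43653869628906, 88.51823425292969), 144.28866577148438)
80 ((509.1625061035156, 210.04762268066406), 45.46421432495117) ((509.2139587402344, 211.10098266601562), (85.21104431152344, 90.07830047607422), 144.32382202148438)
100 ((508.882080078125, 209.0044708251953), 47.12363052368164) ((509.06646728515625, 210.876708984375), (85.88422393798828, 91.9403076171875), 141.04469299316406)
60 ((522.0664672851562, 215.13758850097656), 44.66741180419922) ((522.5380859375, 213.57861328125), (81.12287139892578, 89.34296417236328), 82.74317169189453)
80 ((521.0589599609375, 213.88023376464844), 48.58934020996094) ((521.7509765625, 214.0057830810547), (84.6627426147461, 97.38034057617188), 83.57465362548828)
100 ((517.5662231445312, 206.16343688964844), 55.850006103515625) ((516.953857421875, 210.95217895507812), (89.441162109375, 113.26508331298828), 104.32936096191406)
[[     0      0    640    400 255911]
 [   254    216      2      6      8]
 [   243    222      9      7     37]
 [   246    224     10     12     44]] [[319.5240611  199.49010398]
 [254.75       218.        ]
 [246.91891892 225.08108108]
 [252.36363636 232.18181818]]
[0.50887373 0.16303502 0.098     ]
[0.49073944 0.18901975 0.098     ]
[0.46686869 0.1752397  0.098     ]
0.045 67 [ 0.62270991 -0.15741515  0.04827789]
0.052 91 [ 0.61836421 -0.15679207  0.05516636]
0.058 48 [ 0.60583645 -0.15918417  0.0600059 ]
```

Measurements agree:
- **Dial axis:** the deck rectangle (218×289 mm, yaw −9.6°) puts it at (0.5105, 0.2125), within about 2 mm of the dark disc.
- **Fin:** the seen top is at (0.4907, 0.1890), against a predicted (0.4907, 0.1886), so it is at off.
- **Board:** 129.6×149.7 mm, yaw 12.6°, so the pivot is at (0.619, −0.156). The depth data agrees.

Now I'll plan the arc, close the gripper and go down behind the fin.

```bash
cat > plan.py <<'E'
import numpy as np
AX=np.array([.5105,.2125]);YAW=-9.6
def pose(k,gap=0.,r=.034,z=.082):
    """tool pose with its -x face against the fin's anticlockwise face, fin k clicks on"""
    ph=np.radians(240+YAW-30*k);u=np.array([np.cos(ph),np.sin(ph)]);n=np.array([-u[1],u[0]])
    p=AX+r*u+(.005+.011+gap)*n
    yaw=np.degrees(ph)-90
    return [p[0],p[1],z],[180,0,yaw]
E
python3 - <<'E'
from bench import env,kinematics,cams
import numpy as np,cv2
from plan import *
for k in np.arange(-.5,3.8,.5): 
    q=kinematics.solve_ik(*pose(k));print(k,None if q is None else np.round(q,1))
p,o=pose(0,.010)
print(p,o)
env.grip(0.0)
env.goto([p[0],p[1],.17],o)
env.move_straight([p[0],p[1],.082],feed=.08,guard=4)
s=env.sense();print(s['clock'],s['eef_pos'],s['ee_rot'],s['ft_force'],s['gripper_width'])
for n in("scene","wrist","top"):
    d=cams.get_image(n);np.savez(n+"1.npz",**d)
    im=d["img"]; 
    if n=="scene": im=cv2.resize(im[150:310,310:510],None,fx=4,fy=4,interpolation=2)[:600,:800]
    cv2.imwrite(f"pics/{n}1.png",im)
E
```

```text
-0.5 [ 12.6  32.8  98.1   0.   49.1 -52.8]
0.0 [ 12.9  32.3  99.3   0.   48.3 -37.5]
0.5 [ 13.5  31.9 100.4  -0.   47.7 -21.9]
1.0 [ 14.4  31.6 101.1  -0.   47.3  -6. ]
1.5 [ 15.4  31.5 101.5  -0.   47.   10. ]
2.0 [ 16.5  31.5 101.5  -0.   47.   26.1]
2.5 [ 17.6  31.6 101.2  -0.   47.2  42.2]
3.0 [ 18.5  31.9 100.4  -0.   47.7  58.1]
3.5 [19.3 32.3 99.4 -0.  48.3 73.9]
[np.float64(0.5088609286607151), np.float64(0.16972952601215724), 0.082] [180, 0, np.float64(140.4)]
4.0833 [0.50915679 0.16979935 0.08242614] [1.79964185e+02 2.85652259e-02 1.40401566e+02] [ 0.43789767 -0.56186456  0.24469891] 0.00019466236095585173
```

View pics/scene1.png

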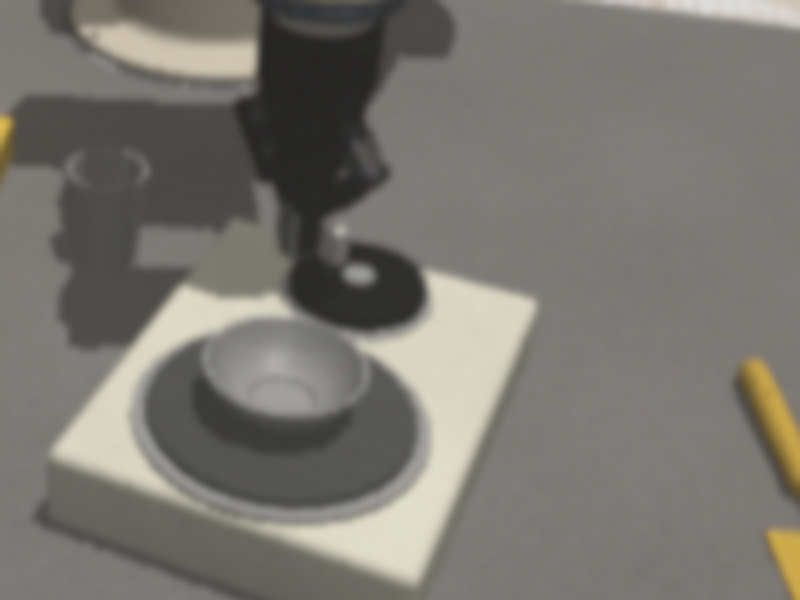

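View pics/wrist1.png

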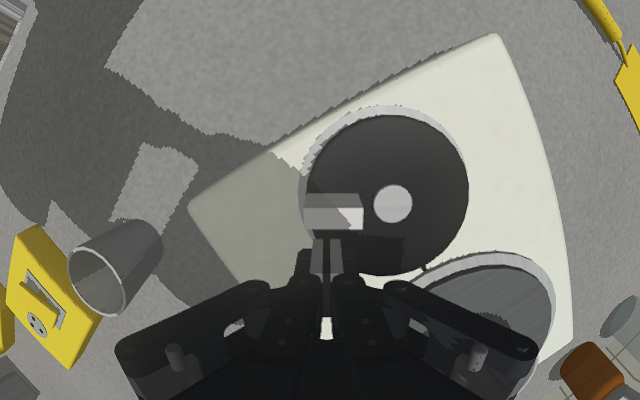

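Scene and wrist views show the closed fingertips at about (325,255) in the wrist image. They stand parallel behind the fin at (333,212), 10 mm clear, with nothing disturbed. I'll push the first click and log the force.

```bash
cat > push.py <<'E'
import sys
from bench import env,kinematics,cams
import numpy as np,cv2
from plan import *
def push(k0,k1,step,gap=0.,feed=.03,tag=None):
    for k in np.arange(k0,k1+1e-6,step):
        p,o=pose(k,gap); g=env.move_straight(p,o,feed=feed,guard=9)
        s=env.sense();f=np.array(s['ft_force']);ph=np.radians(240+YAW-30*k);n=np.array([-np.sin(ph),np.cos(ph)])
        print(f"{k:.2f} t{s['clock']:.2f} Fback {f[:2]@n:.2f} Fz {f[2]:.2f} {'GUARD' if g else ''} err {1e3*np.linalg.norm(np.array(s['eef_pos'])-p):.1f}")
        if g: break
    if tag:
        for n in("wrist","scene"):
            d=cams.get_image(n);np.savez(f"{n}{tag}.npz",**d);im=d["img"]
            if n=="scene": im=cv2.resize(im[150:310,310:510],None,fx=4,fy=4,interpolation=2)[:600,:800]
            cv2.imwrite(f"pics/{n}{tag}.png",im)
E
python3 - <<'E'
from push import *
push(0,0.75,.15,tag="2")
E
```

```text
0.00 t4.72 Fback 1.38 Fz 0.26  err 0.1
0.15 t4.97 Fback 3.63 Fz -1.50  err 0.3
0.30 t5.22 Fback 2.33 Fz 0.05  err 0.3
0.45 t5.47 Fback 0.43 Fz 0.18  err 0.2
0.60 t5.72 Fback 0.26 Fz 0.03  err 0.1
0.75 t5.97 Fback 0.14 Fz -0.34  err 0.1
```

View pics/wrist2.png

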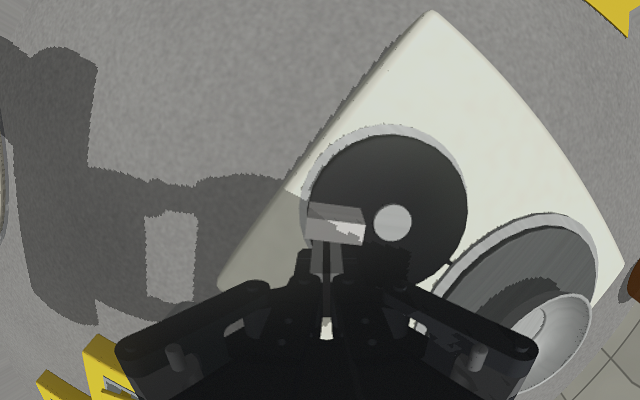

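View pics/scene2.png

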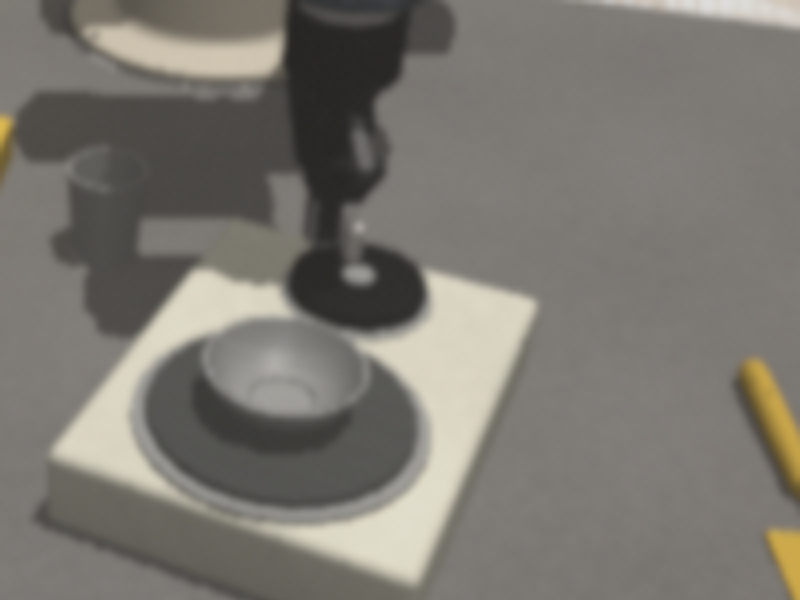

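The fin jumped ahead to click 1: in the wrist view it is tilted about 8° ahead of the tool, which is at 0.75. The plate corner is unmoved at (537,303). Continuing to clicks 2 and 3.

```bash
python3 - <<'E'
from push import *
push(0.9,2.75,.15,tag="3")
E
```

```text
0.90 t6.32 Fback 0.24 Fz 0.98  err 0.1
1.05 t6.57 Fback 0.83 Fz -0.05  err 0.2
1.20 t6.82 Fback 3.81 Fz -0.78  err 0.3
1.35 t7.07 Fback 3.22 Fz 0.12  err 0.1
1.50 t7.32 Fback -0.56 Fz 0.24  err 0.1
1.65 t7.57 Fback 0.48 Fz -1.48  err 0.1
1.80 t7.82 Fback -0.73 Fz -0.39  err 0.1
1.95 t8.07 Fback 0.07 Fz -0.22  err 0.1
2.10 t8.32 Fback 1.64 Fz -0.08  err 0.2
2.25 t8.57 Fback 2.63 Fz 0.07  err 0.2
2.40 t8.82 Fback 1.61 Fz 0.09  err 0.1
2.55 t9.07 Fback 0.27 Fz 0.62  err 0.1
2.70 t9.32 Fback -0.08 Fz 0.42  err 0.0
```

View pics/wrist3.png

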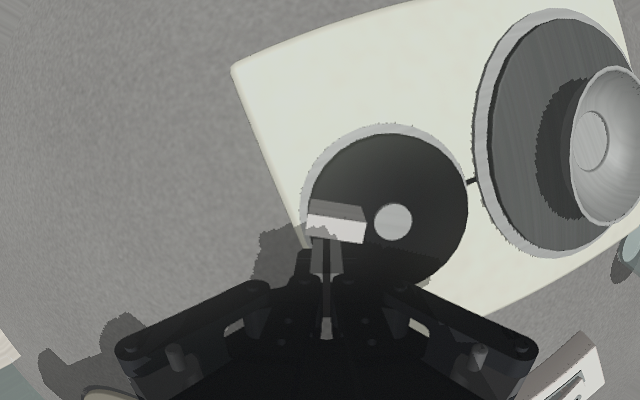

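View pics/scene3.png

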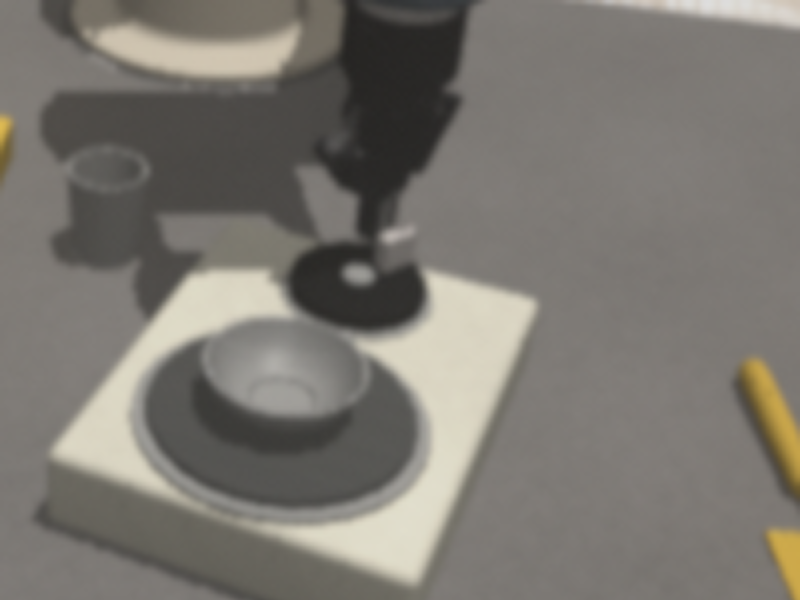

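The fin is at click 3, again about 9° ahead of the tool, and the plate hasn't moved. For the last click I'll use smaller, slower steps and stop at 3.6.

```bash
python3 - <<'E'
from push import *
push(2.85,3.1,.15)
push(3.1,3.6,.1,feed=.02,tag="4")
E
```

```text
2.85 t9.67 Fback 0.68 Fz -0.58  err 0.1
3.00 t9.92 Fback -0.20 Fz -0.92  err 0.1
3.10 t10.17 Fback 1.39 Fz 0.03  err 0.3
3.20 t10.42 Fback 2.10 Fz 0.74  err 0.3
3.30 t10.67 Fback 3.42 Fz 1.11  err 0.2
3.40 t10.92 Fback 2.56 Fz -0.46  err 0.0
3.50 t11.17 Fback 0.38 Fz -0.10  err 0.4
3.60 t11.42 Fback 0.32 Fz -0.67  err 0.2
```

View pics/wrist4.png

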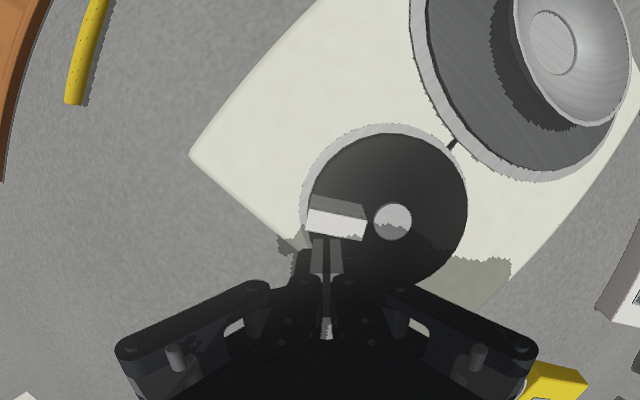

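The fin jumped to click 4, ahead of the tool, and the force dropped at 3.5. Now I'll back off, lift, check the dial from the top, and move above the rocker.

```bash
python3 - <<'E'
from push import *
p,o=pose(3.6,.012); env.move_straight(p,o,feed=.05)
env.move_straight([p[0],p[1],.20],feed=.12)
b=np.radians(12.6);x=np.array([np.cos(b),np.sin(b)]);piv=np.array([.6193,-.1559])
q=piv-.028*x
env.goto([q[0],q[1],.20],[180,0,12.6])
env.move_straight([q[0],q[1],.085],feed=.1,guard=4)
s=env.sense();print(s['clock'],s['eef_pos'],s['ft_force'])
for n in("top","wrist","scene"):
    d=cams.get_image(n);np.savez(n+"5.npz",**d)
    im=d["img"]
    if n=="scene": im=cv2.resize(im[180:280,190:350],None,fx=5,fy=5,interpolation=2)
    cv2.imwrite(f"pics/{n}5.png",im)
t=dict(np.load('top5.npz'))
cv2.imwrite('pics/t5a.png',cv2.resize(t['img'][140:250,195:290],None,fx=5,fy=5,interpolation=2))
from h import *
m=np.zeros((400,640),np.uint8);m[205:240,222:260]=(t['img'].min(-1)>110)[205:240,222:260]
n,l,st,c=cv2.connectedComponentsWithStats(m)
for i in range(1,n):
  if 15<st[i,4]<80: print(st[i],c[i],ray(t,*c[i],.098))
ph=np.radians(110.4);print('expect fin',AX+.031*np.array([np.cos(ph),np.sin(ph)]))
E
```

```text
15.85 [ 0.59236914 -0.16212612  0.08562482] [-0.20983581  0.32133319  0.24509659]
expect fin [0.49969427 0.24155574]
```

View pics/t5a.png

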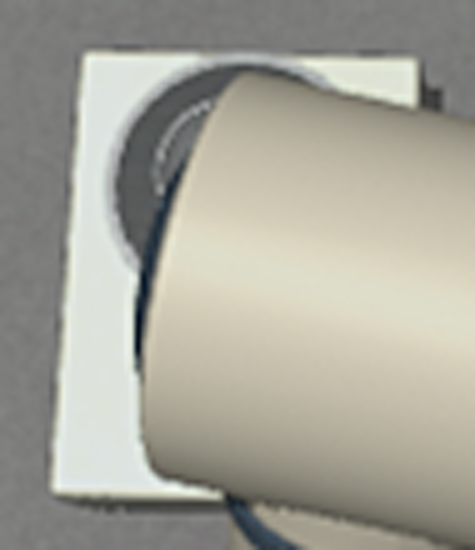

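View pics/wrist5.png

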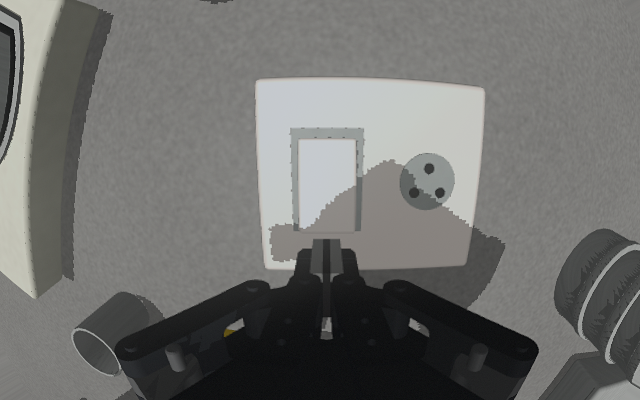

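View pics/scene5.png

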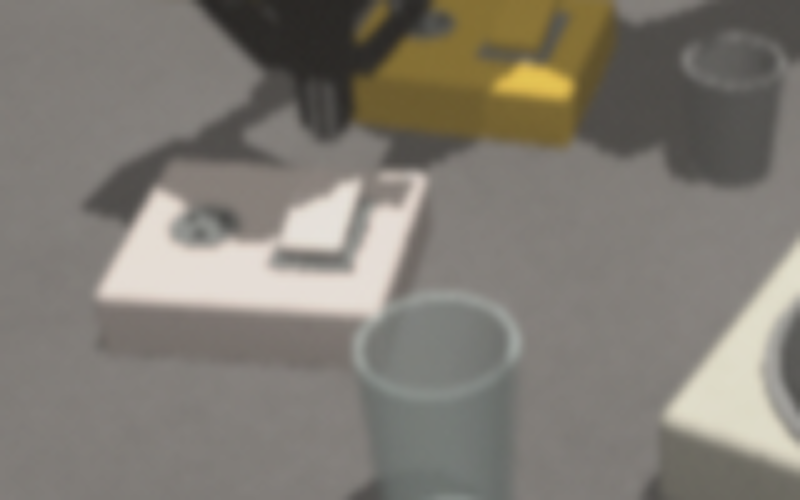

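The arm hides the dial from the top, so I'll use the scene view to check it before pressing.

```bash
python3 - <<'E'
from h import *
s=load('scene5');s0=load('scene0')
cv2.imwrite('pics/s5.png',cv2.resize(s['img'][190:310,310:460],None,fx=5,fy=5,interpolation=2))
ax=np.array([.5105,.2125])
for k,d in((0,s0),(4,s)):
    ph=np.radians(230.4-30*k);print(k,proj(d,[*(ax+.031*np.array([np.cos(ph),np.sin(ph)])),.098]))
b=np.abs(s['img'].astype(int)-s0['img']).max(-1)[225:310,310:445].mean();print('plate diff',b)
E
```

```text
0 [392.1946365  205.32756127]
4 [411.93556678 210.58888476]
plate diff 5.023442265795207
```

View pics/s5.png

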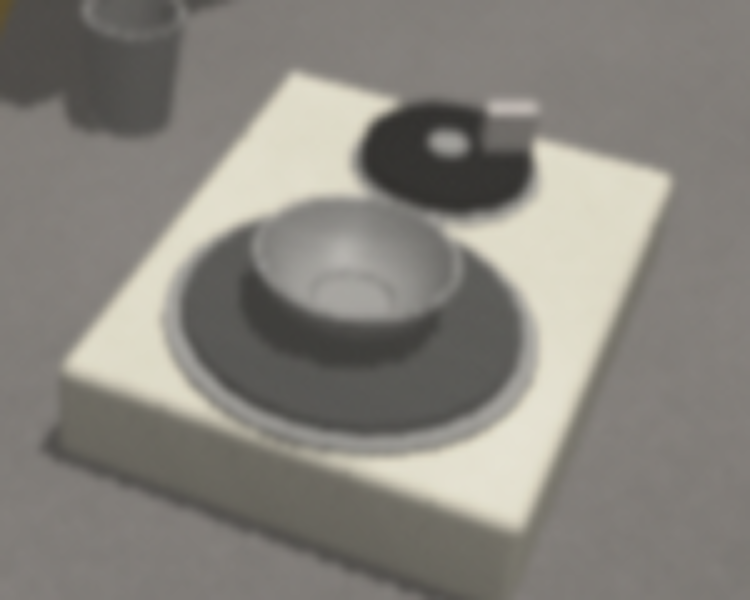

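The fin top is at (412.4, 211.0) in the scene image, against (411.9, 210.6) predicted for click 4. The plate and katori are unmoved. Pressing the rocker now.

```bash
python3 - <<'E'
from push import *
s=env.sense();x,y=s['eef_pos'][:2]
x,y=.59197,-.16201
for z in (.066,.062,.059,.056,.054,.0525,.051,.0495,.048,.047):
    g=env.move_straight([x,y,z],feed=.03,guard=14);s=env.sense();print(z,s['clock'],s['eef_pos'][2].round(4),np.round(s['ft_force'],2),g)
    if g or s['ft_force'][2]>14:break
d=cams.get_image("wrist");cv2.imwrite("pics/wrist6.png",d["img"])
E
```

```text
0.066 16.7833 0.066 [-0.58 -0.79 -0.06] False
0.062 17.0667 0.0618 [ 0.56  0.62 -0.1 ] False
0.059 17.3167 0.0588 [-0.37  0.78  0.02] False
0.056 17.5667 0.0558 [-0.25  0.22  0.65] False
0.054 17.8167 0.0539 [ 0.52 -0.78  0.16] False
0.0525 18.0667 0.0524 [ 0.58  0.18 -0.18] False
0.051 18.3167 0.0514 [-3.27 -0.41  9.71] False
0.0495 18.5667 0.0509 [-7.85  1.33 26.33] False
```

View pics/wrist6.png

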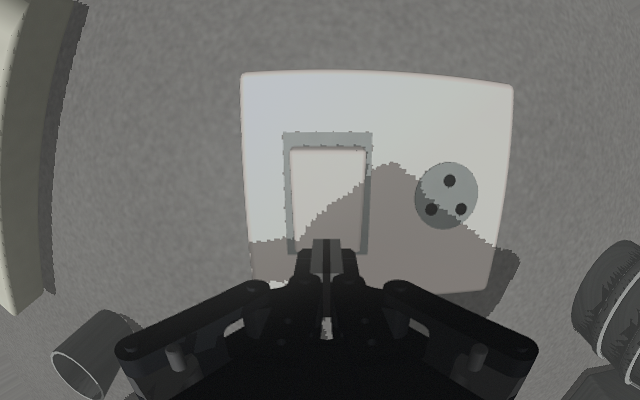

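Firm stop reached at z ≈ 0.051 (26 N on the fingertip), where the geometry puts the rocker fully on. I'll lift straight up and retreat to check.

```bash
python3 - <<'E'
from push import *
from h import *
env.move_straight([.59197,-.16201,.20],feed=.1)
env.goto([.40,-.05,.30],[180,0,12.6])
s=env.sense();print(s['clock'],s['eef_pos'],s['ft_force'])
for n in("top","scene"):
    d=cams.get_image(n);np.savez(n+"7.npz",**d)
t=load('top7');s=load('scene7');s0=load('scene0');t0=load('top0')
cv2.imwrite('pics/top7.png',t['img']);cv2.imwrite('pics/scene7.png',s['img'])
a=cv2.resize(t['img'][135:210,320:400],None,fx=5,fy=5,interpolation=2)
b=cv2.resize(s['img'][200:260,200:280],None,fx=5,fy=5,interpolation=2);b=cv2.copyMakeBorder(b,0,75,0,0,0)
cv2.imwrite('pics/b7.png',np.hstack([a,b]))
bb=np.radians(12.6);X=np.array([np.cos(bb),np.sin(bb)]);piv=np.array([.6193,-.1559])
for nm,d in(('top0',t0),('top7',t),('scene0',s0),('scene7',s)):
    P=cloud(d).reshape(-1,3);q=(P[:,:2]-piv);a=q@X;c=q@np.array([-X[1],X[0]])
    k=(abs(c)<.012)&(abs(a)<.023)&(P[:,2]>.043)&(P[:,2]<.07);f=np.polyfit(a[k],P[k,2],1);print(nm,k.sum(),'slope',f[0].round(3),'z at pivot',f[1].round(4))
E
```

```text
21.2333 [ 0.40103235 -0.05044018  0.29983978] [ 1.16553441 -0.93911824  0.07567557]
top0 100 slope -0.135 z at pivot 0.0551
top7 108 slope 0.216 z at pivot 0.0558
scene0 108 slope -0.164 z at pivot 0.0553
scene7 60 slope 0.209 z at pivot 0.0548
```

View pics/b7.png

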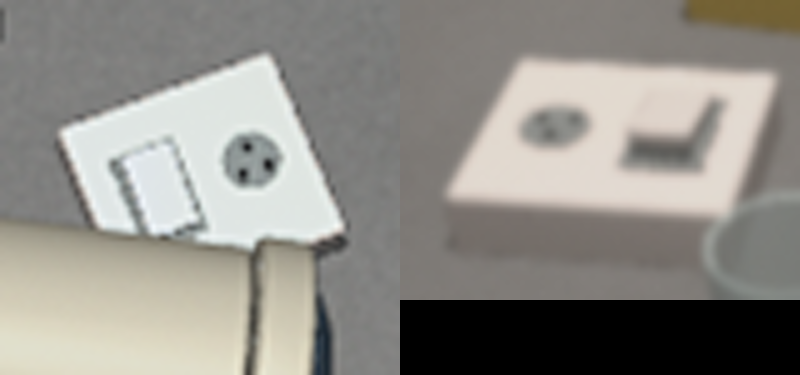

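View pics/scene7.png

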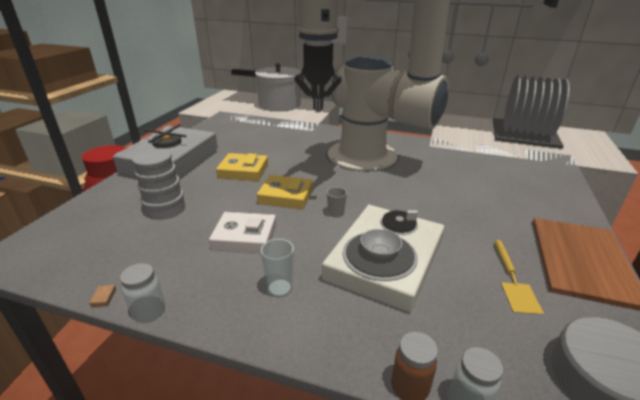

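View pics/top7.png

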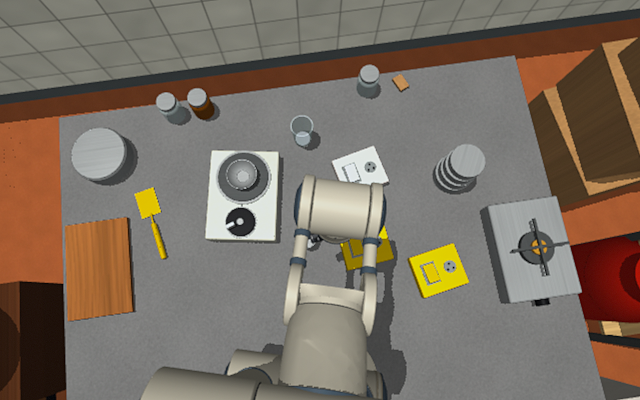

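The rocker slope went from −0.15 to +0.21 (fully on is +0.2), and everything else stands where it was. One last look at the fin from the top, then I'll hand in.

```bash
python3 - <<'E'
from h import *
t=load('top7');t0=load('top0')
print('expected px',proj(t,[.4997,.2416,.098]))
m=np.zeros((400,640),np.uint8);m[208:238,224:238]=(t['img'].min(-1)>110)[208:238,224:238]
n,l,st,c=cv2.connectedComponentsWithStats(m)
for i in range(1,n):
    if st[i,4]>10:
        p=ray(t,*c[i],.098);print(st[i],c[i],p,'deg',np.degrees(np.arctan2(p[1]-.2125,p[0]-.5105)))
from bench import env,job
env.wait(.3);job.sign_off();print(env.sense()['clock'])
E
```

```text
expected px [229.3109483  224.67258213]
[224 208  14  30 200] [227.89 224.04] [0.5022487  0.24565262 0.098     ] deg 103.97627342226252
the job is handed in; nothing more can be done
the job is handed in; nothing more can be done
```

The katori should be warming: the dial is at the fourth click and the white board's rocker is fully on. I handed the job in with the robot well clear of everything. The clock read 21.2 s at my last reading, out of 51 s.

- **Dial:** I pushed the fin clockwise with the closed fingertips in small steps along its arc, at about 4 N peak. My tool stopped at about 3.6 clicks, and the spring carried the dial into the fourth by itself. In the scene view the fin top then sat at (412.4, 211.0), against (411.9, 210.6) predicted for click 4.
- **Rocker:** I pressed the near end down to its firm stop, with 26 N on the fingertip, above the 14 N guard I had set. Its slope afterwards was about +0.21 in both cameras, where fully on is +0.2.
- **Other things:** the hot plate, katori, tumbler, shaker, tins and spatula looked unmoved in the last pictures.
- **A check that failed:** the last top-view fin check did not work, because its mask merged the fin with the white deck and gave a meaningless 104°. The click-4 reading therefore rests on the scene view, the wrist view and the force drop. I handed in from that same script, so I did not repeat the check.

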